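Put the row of offcuts away in reverse order

ROBOT

A 7-joint arm with a two-finger parallel gripper is mounted at the origin on a cart in front of the work surface, level with it; the furniture and walls round the work are solid. World frame = base frame: x ahead of the robot, y to its left, z up, the work surface at z = 0. Lengths are in m, angles in rad, forces in N, time in s.
With the tool pointing down it reaches from about 0.375 to 0.925 m from the base axis. Payload 3.1 kg.
Tool frame: the origin (TCP) lies midway between the tips of the shut fingers; the grasp point (between the pads) lies 19 mm behind it; z points along the fingers, y is the line along which they close (so a half turn about z gives the same grasp; the last joint's range is limited). The gripper opens to 85 mm and grips with 20 to 120 N. Pads are 22 mm wide; open, the fingers measure 114 mm over their backs; the gripper's body (76 mm by 85 mm) begins 54 mm behind the grasp point. The pads swing forward as they close: fully open they stand 13 mm farther back than shut.
Start: joints at [-1.425, 0.383, 0.044, 1.598, -0.018, 1.161, -0.05], TCP at [0.157, 0.631, 0.231] pointing down, gripper open.
Joint ranges: [-2.61, 2.61], [-0.41, 2.15], [-1.48, 1.57], [0, 2.5], [-1.57, 4.71], [0.05, 1.97], [-2.85, 2.85]. Speed limits (rad/s): [2.79, 2.79, 3.14, 3.14, 3.14, 3.14, 3.14].

INTERFACE

Orientations are given as a unit quaternion [x, y, z, w].
In Python, from bench import status, read_camera, workorder gives the robot as it stands.
- The arm moves only by the shell command python3 -m crank 'ROWS' [OPENING] [FORCE]. ROWS is JSON, one flat list of numbers, 6 for each row, row after row: the shift along the world's x, y, z scaled (see below), then the turn, a rotation vector about the world's x, y, z scaled (see below). In form: [dx, dy, dz, ax, ay, az, dx, dy, dz, ax, ay, az, ...]. A call has 1 to 12 rows; each row is the pose to reach, as a shift and turn from the pose commanded when the call began, turning the shorter way round; what a row does not reach only later rows make up. The controller multiplies each number of a shift by 0.4 m and each number of a turn by pi rad. A row lasts 1/8 s, in which the tool goes at most 62.5 mm and 10.7 degrees, less where a joint would pass 70% of its speed; a pose out of reach is approached as far as the arm can. A call with a number of a shift or a turn outside -1 to 1 is refused whole. A call with a gripper value outside its range is refused whole. OPENING is the closure, from 0 (fully open) to 1 (shut), set as the call begins (- or left out, the last holds). The fingers move at their own pace and stop on an object; FORCE is the grip in N (left out, the last holds). Time passes only in rows, so rows that repeat a pose let the fingers close. It gives the time, the measured TCP pose, the force, the opening and the grip force at its end, in the units of the state.
- status.get_obs(): the state, without advancing time (a new reading comes with each control period).
- read_camera(name): name is "scene" or "top"; returns a dict with "color" (384x512x3 uint8, red, green, blue), "intrinsics" (3x3 intrinsics, pixels), "rvec" (rotation vector, rad) and "tvec" (3), from world to camera coordinates, as OpenCV has them. Camera axes: x right, y down, z forward; pixel columns grow to the right and rows downward; lengths in m; the calibration is good to about 2 mm. A picture is of the moment at which its call begins. There is no depth.
- workorder.hand_in(): hands the job in; it is judged then, once.
The state is a dict: "t": time; "joint_positions": joint angles; "joint_velocities": joint speeds; "effort": joint torques, N m; "tcp_pos": TCP position; "eef_rot": TCP orientation; "wrist_force": force on the tool from outside, world axes, zero at the start; "wrist_torque": the same for the moment, N m; "width": opening from 0.0 (shut) to 1.0 (fully open); "grip_force": force on a finger pad.
Only numpy, scipy, OpenCV 4.12 (cv2) and the standard library are available. Lean on these libraries where they do the work, as an engineer would, in place of code of your own. Each camera call takes 0.05 s, during which the arm holds its last target. There are 200 camera calls.

TASK

Move the three spruce offcuts and the sanding block from the open work rack to the roofed store rack, one to a bay and in reverse order: what lies at the left end of the work rack (seen from the robot) goes into the right-end bay, and so on along the row. Each lies flat and lengthways in its bay, slid in under the low roof until its far end is at the back board.

Things in the scene. Friction and masses are not known exactly. Their poses are not given: they have to be found in the camera images.
- long_block: The longest plain spruce offcut, square in section, 45 x 141 x 45 mm (own x, y, z; its length is its own y), 130 g give or take 30 %, origin at the centre of its underside. Loose; at the start it lies flat on its pad in the work rack, its length across the row (within 4 degrees and 8 mm of the pad's x axis and centre).
- short_block: The shorter square-section spruce offcut, with a dark knot on one side, 45 x 111 x 45 mm (own x, y, z; its length is its own y), 100 g give or take 30 %, origin at the centre of its underside. Loose; at the start it lies flat on its pad in the work rack, its length across the row (within 4 degrees and 8 mm of the pad's x axis and centre).
- sanding_block: A brown sanding block, 62 x 113 x 34 mm (own x, y, z; its length is its own y), 90 g give or take 30 %, origin at the centre of its underside. Loose; at the start it lies flat on its pad in the work rack, its length across the row (within 4 degrees and 8 mm of the pad's x axis and centre).
- flat_block: The low, flat spruce offcut, half the height of the other two, 60 x 91 x 22 mm (own x, y, z; its length is its own y), 50 g give or take 30 %, origin at the centre of its underside. Loose; at the start it lies flat on its pad in the work rack, its length across the row (within 4 degrees and 8 mm of the pad's x axis and centre).
- pad_long_block: Fixed flat cork pad on the work rack, 150 (x) x 78 (y) x 4 mm high, on which the long block lies at the start; it marks that thing's starting place in the row. All four pads look the same. Origin at the centre of its underside, which is on the rack's board; axes parallel to the work rack's.
- pad_short_block: Fixed flat cork pad on the work rack, 150 (x) x 78 (y) x 4 mm high, on which the short block lies at the start; it marks that thing's starting place in the row. All four pads look the same. Origin at the centre of its underside, which is on the rack's board; axes parallel to the work rack's.
- pad_sanding_block: Fixed flat cork pad on the work rack, 150 (x) x 78 (y) x 4 mm high, on which the sanding block lies at the start; it marks that thing's starting place in the row. All four pads look the same. Origin at the centre of its underside, which is on the rack's board; axes parallel to the work rack's.
- pad_flat_block: Fixed flat cork pad on the work rack, 150 (x) x 78 (y) x 4 mm high, on which the flat block lies at the start; it marks that thing's starting place in the row. All four pads look the same. Origin at the centre of its underside, which is on the rack's board; axes parallel to the work rack's.
- work_rack: Fixed open low rack right of the red tool box: 12 mm plywood board, 176 (x) x 396 (y) mm, edges 22 mm high. Origin at the centre of its underside, on the bench; x points away from the robot, y to the left along the row. Four places (pads) at x = 0, y = +138, +46, -46, -138 mm; pad tops 16 mm above the bench.
- store_rack: Fixed grey-roofed rack left of the tool box. Origin centre of underside, on the bench; x away from robot into bays, y left along row. 12 mm board x -78 to 75, open before x = 35 mm. Back board face x = 75. Roof from x = 35 back: underside 67, top 73 above bench. Bays centred y = +138, +46, -46, -138 mm; 6 mm partitions between (86 clear), x 37 to 75, dark lines before them.
There are look-alikes about, which are no part of the job. Leave any red look-alike of the long_block alone.

How it is judged:
At the end, for the whole second after the job is handed in: Each thing in the store-rack bay that mirrors its starting place (leftmost to rightmost ...): centre within 22 mm of the bay's centre line, far end within 15 mm of the back board, lengthways within 0.2 rad, flat on the board (height within 5 mm, tilt below 0.1 rad), at rest (((y of pad_long_block in the frame of work_rack between 0.118 and 0.158 m and y of long_block in the frame of store_rack between -0.16 and -0.116 m) or (y of pad_long_block in the frame of work_rack between 0.026 and 0.066 m and y of long_block in the frame of store_rack between -0.068 and -0.024 m) or (y of pad_long_block in the frame of work_rack between -0.066 and -0.026 m and y of long_block in the frame of store_rack between 0.024 and 0.068 m) or (y of pad_long_block in the frame of work_rack between -0.158 and -0.118 m and y of long_block in the frame of store_rack between 0.116 and 0.16 m)) and x of long_block in the frame of store_rack between -0.0105 and 0.0085 m and z of long_block in the frame of store_rack between 0.007 and 0.017 m and angle between the y axis of each of long_block, short_block, sanding_block, flat_block and the x axis of store_rack, either way round below 0.2 rad and angle between each of long_block, short_block, sanding_block, flat_block's own z axis and vertical below 0.1 rad and linear speed of each of long_block, short_block, sanding_block, flat_block below 0.02 m/s and angular speed of each of long_block, short_block, sanding_block, flat_block below 0.2 rad/s and ((y of pad_short_block in the frame of work_rack between 0.118 and 0.158 m and y of short_block in the frame of store_rack between -0.16 and -0.116 m) or (y of pad_short_block in the frame of work_rack between 0.026 and 0.066 m and y of short_block in the frame of store_rack between -0.068 and -0.024 m) or (y of pad_short_block in the frame of work_rack between -0.066 and -0.026 m and y of short_block in the frame of store_rack between 0.024 and 0.068 m) or (y of pad_short_block in the frame of work_rack between -0.158 and -0.118 m and y of short_block in the frame of store_rack between 0.116 and 0.16 m)) and x of short_block in the frame of store_rack between 0.0045 and 0.0235 m and z of short_block in the frame of store_rack between 0.007 and 0.017 m and ((y of pad_sanding_block in the frame of work_rack between 0.118 and 0.158 m and y of sanding_block in the frame of store_rack between -0.16 and -0.116 m) or (y of pad_sanding_block in the frame of work_rack between 0.026 and 0.066 m and y of sanding_block in the frame of store_rack between -0.068 and -0.024 m) or (y of pad_sanding_block in the frame of work_rack between -0.066 and -0.026 m and y of sanding_block in the frame of store_rack between 0.024 and 0.068 m) or (y of pad_sanding_block in the frame of work_rack between -0.158 and -0.118 m and y of sanding_block in the frame of store_rack between 0.116 and 0.16 m)) and x of sanding_block in the frame of store_rack between 0.0035 and 0.0225 m and z of sanding_block in the frame of store_rack between 0.007 and 0.017 m and ((y of pad_flat_block in the frame of work_rack between 0.118 and 0.158 m and y of flat_block in the frame of store_rack between -0.16 and -0.116 m) or (y of pad_flat_block in the frame of work_rack between 0.026 and 0.066 m and y of flat_block in the frame of store_rack between -0.068 and -0.024 m) or (y of pad_flat_block in the frame of work_rack between -0.066 and -0.026 m and y of flat_block in the frame of store_rack between 0.024 and 0.068 m) or (y of pad_flat_block in the frame of work_rack between -0.158 and -0.118 m and y of flat_block in the frame of store_rack between 0.116 and 0.16 m)) and x of flat_block in the frame of store_rack between 0.0145 and 0.0335 m and z of flat_block in the frame of store_rack between 0.007 and 0.017 m); the robot touches nothing.
It also fails if it takes over 144 s, if anything falls off the work surface, if the arm or the gripper's body presses on something with over 40 N, if the wrist force passes 120 N, or if a joint passes its speed limit or range.

## Working session

There is one attempt and no reset: what is moved stays moved. The work goes in short steps, Python scripts to look and compute and a shell command to move; the robot and the scene stay as the last step left them, time stands still between calls to the robot, and variables do not carry over. Pictures are saved under pics/ and viewed, at most 14 in all, crops included, and the job is handed in when it is done.

```bash
mkdir -p pics; ls; python3 - <<'E'
from bench import status, read_camera
import cv2
for n in("scene","top"):
    d=read_camera(n); cv2.imwrite(f"pics/{n}0.png",cv2.resize(d["color"][:,:,::-1],(800,600),interpolation=cv2.INTER_CUBIC))
    print(n,d["intrinsics"],d["rvec"],d["tvec"])
print(status.get_obs())
E
```

```text
pics
scene [[430.18457253   0.         249.96838786]
 [  0.         430.18457253 191.8581214 ]
 [  0.           0.           1.        ]] [ 2.02197906 -0.8636977   0.43472526] [-0.49708002  0.1869187   1.37510525]
top [[413.0127174    0.         253.08858478]
 [  0.         413.0127174  192.1141063 ]
 [  0.           0.           1.        ]] [ 2.06121098 -2.15999627  0.22800653] [-0.17409593  0.52299145  1.37573227]
{'t': 0.1, 'joint_positions': array([-1.42480636,  0.38379141,  0.04383786,  1.59941976, -0.0179037 ,
        1.16120748, -0.04993057]), 'joint_velocities': array([ 1.62529790e-03, -1.31071774e-03, -9.55523738e-04, -2.59309758e-03,
        2.09302672e-04, -9.34471439e-06, -2.80923728e-03]), 'effort': array([ 2.38914079e-03, -4.34725392e+01,  1.02924507e+00, -2.50454879e+01,
        1.09323495e-02,  5.51653036e-03,  7.00911926e-06]), 'tcp_pos': array([0.15669193, 0.62994439, 0.22998684]), 'eef_rot': array([ 1.21570114e-01,  9.92582101e-01, -1.21379603e-03, -8.50529926e-05]), 'wrist_force': array([-0.50048917, -0.19057922, -0.01033332]), 'wrist_torque': array([-0.01129112,  0.01174775,  0.02895108]), 'grip_force': 0.0, 'width': 1.0011122049726586}
```

View pics/scene0.png

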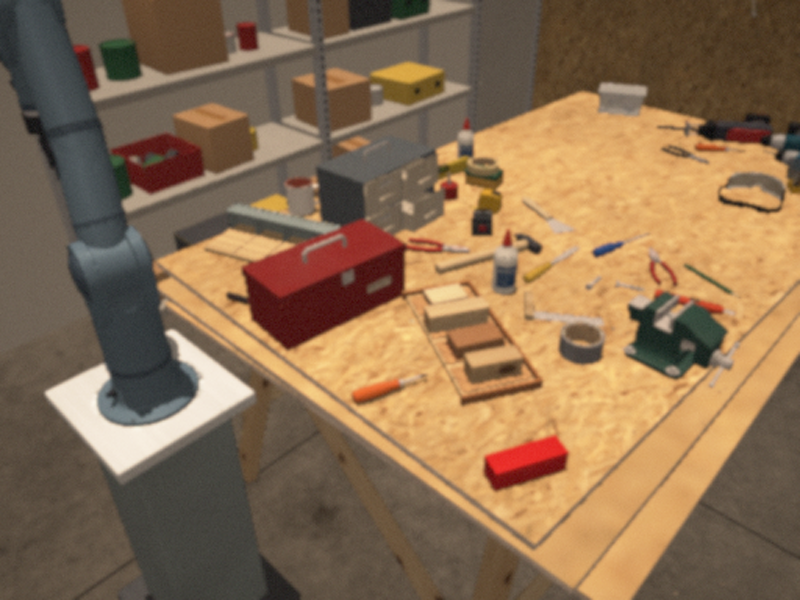

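View pics/top0.png

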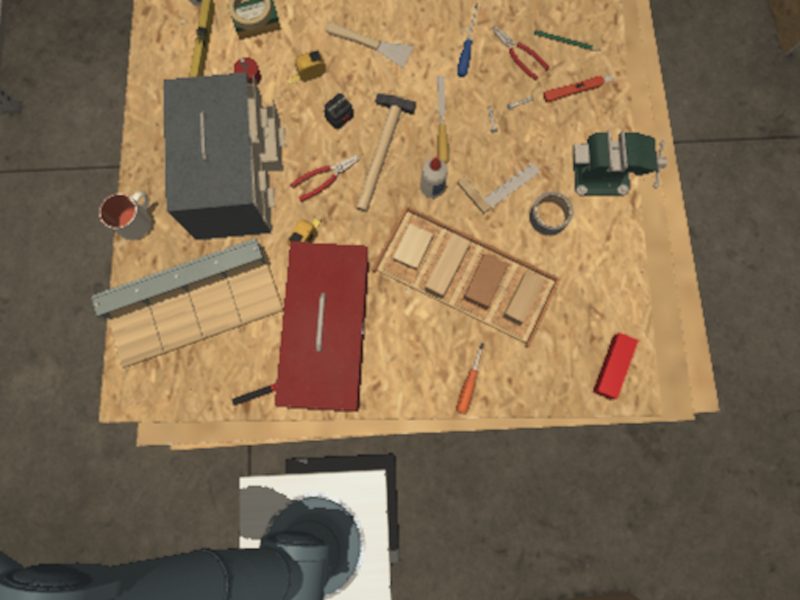

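The scene shows the work rack from left to right as flat, long, sanding and short (knot), at top-picture (412,243), (446,265), (487,279), (525,296). The long-block candidates are the spruce one at (446,265) and the red one at (617,366), and the spruce one fits. The store rack is at about (190,300), left of the red tool box. Next I'll take enlarged crops to read the corners.

```bash
cat > h.py <<'E'
import numpy as np,cv2
from bench import read_camera,status
def px2w(d,uv,z):
    R=cv2.Rodrigues(np.array(d["rvec"]))[0]; t=np.array(d["tvec"]).ravel(); K=np.array(d["intrinsics"])
    uv=np.atleast_2d(uv).astype(float); r=(R.T@np.linalg.inv(K)@np.c_[uv,np.ones(len(uv))].T).T
    c=-R.T@t; z=np.broadcast_to(z,len(uv)); s=(z-c[2])/r[:,2]; return c+s[:,None]*r
def w2px(d,P):
    return cv2.projectPoints(np.atleast_2d(P).astype(float),np.array(d["rvec"]),np.array(d["tvec"]),np.array(d["intrinsics"]),None)[0][:,0]
def crop(d,x,y,w,h,s,name):
    c=d["color"][y:y+h,x:x+w,::-1]; cv2.imwrite("pics/"+name,cv2.resize(c,(w*s,h*s),interpolation=cv2.INTER_CUBIC))
E
python3 - <<'E'
from h import *
d=read_camera("top")
crop(d,235,130,128,96,6,"work1.png"); crop(d,55,145,133,96,6,"store1.png")
E
```

```text
(no output)
```

View pics/work1.png

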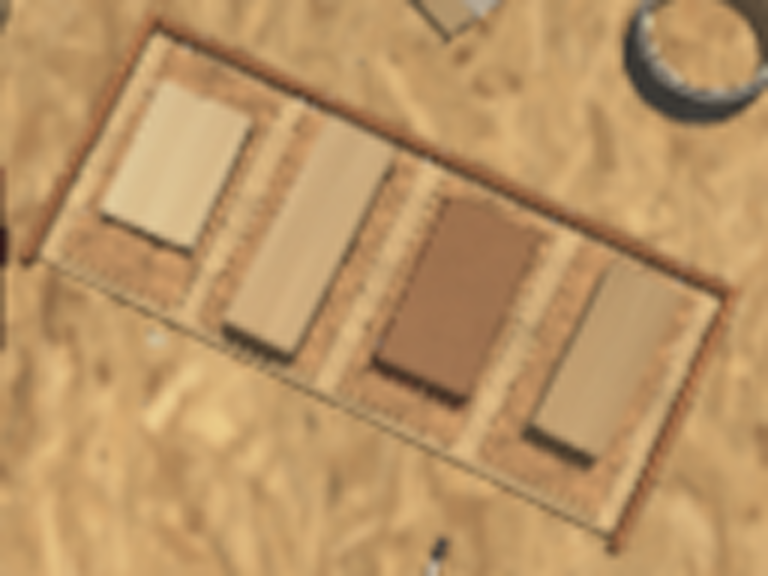

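View pics/store1.png

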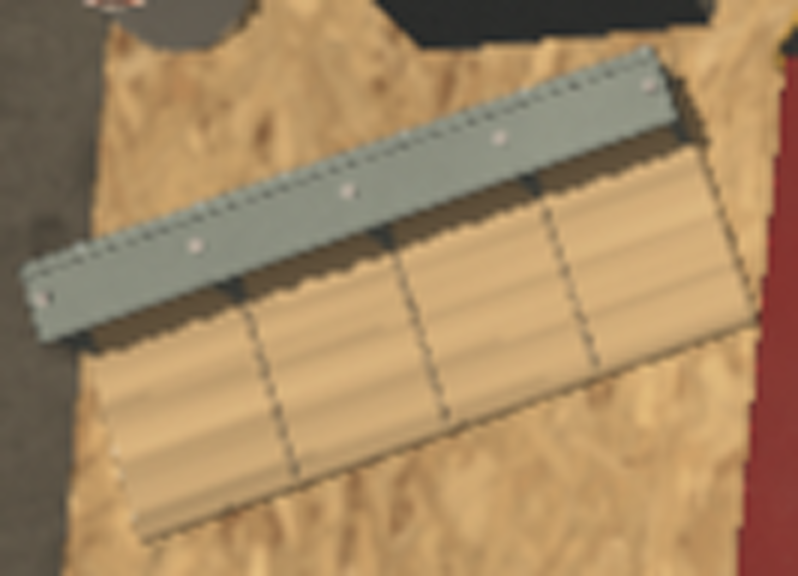

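```bash
cat > m.py <<'E'
from h import *
d=read_camera("top")
f=lambda p,o:(np.array(p,float)+.5)/6-.5+np.array(o)
W=(235,130);S=(55,145)
rc=f([(155,25),(730,293),(615,548),(28,260)],W)
q=px2w(d,rc,0.022);print("rack corners",q.round(4)[:,:2].tolist(),[np.linalg.norm(q[i]-q[i-1]).round(3) for i in range(4)],"c",q.mean(0).round(4))
B={"flat":([(103,212),(190,250),(251,120),(163,83)],.038),"long":([(225,325),(291,358),(393,153),(325,120)],.061),
"sand":([(375,357),(465,398),(543,230),(450,195)],.050),"short":([(525,430),(592,462),(685,290),(612,262)],.061)}
ax=lambda v:np.degrees(np.arctan2(v[1],v[0])).round(1)
v=q[0]-q[3]+q[1]-q[2];print("rack yaw",ax(v))
for n,(p,z) in B.items():
    q=px2w(d,f(p,W),z);v=q[3]-q[0]+q[2]-q[1]
    print(n,"c",q.mean(0)[:2].round(4),"yaw",ax(v),"L",(np.linalg.norm(v)/2).round(4),"W",(np.linalg.norm(q[0]-q[1]+q[3]-q[2])/2).round(4))
pp=f([(598,370),(447,422),(298,476)],S)
m=np.array([(-.078,-.092),(-.078,0),(-.078,.092),])
q=px2w(d,pp,.012);print("part",q.round(4).tolist())
r=px2w(d,f([(678,122),(45,342),(650,47),(22,268)],S),.073);print("roof",r.round(4).tolist(),ax(r[1]-r[0])-90,ax(r[3]-r[2])-90, ax(q[2]-q[0])-90)
e=px2w(d,f([(755,322),(147,542)],S),.012);print("near edge",e.round(4).tolist(),ax(e[1]-e[0])-90,np.linalg.norm(e[1]-e[0]))
# fit pose: near points and roof front corners
from scipy.optimize import least_squares
src=np.array([(-.078,-.092),(-.078,0),(-.078,.092),(.035,-.187),(.035,.187)]);dst=np.r_[q[:,:2],r[:2,:2]]
g=lambda a,P:np.c_[a[0]+np.cos(a[2])*P[:,0]-np.sin(a[2])*P[:,1],a[1]+np.sin(a[2])*P[:,0]+np.cos(a[2])*P[:,1]]
s=least_squares(lambda a:(g(a,src)-dst).ravel(),[.5,.4,.3]);print("store",s.x.round(4),np.degrees(s.x[2]),(g(s.x,src)-dst).round(4).tolist())
bays=np.array([(0.,y) for y in(-.138,-.046,.046,.138)]);print("bays",g(s.x,bays).round(4).tolist(),np.hypot(*g(s.x,bays).T))
E
python3 m.py
```

```text
rack corners [[0.7384, -0.2356], [0.5542, -0.5691], [0.4048, -0.4871], [0.5941, -0.1524]] [np.float64(0.167), np.float64(0.381), np.float64(0.17), np.float64(0.384)] c [ 0.5729 -0.361   0.022 ]
rack yaw -29.4
flat c [ 0.6436 -0.2436] yaw -27.1 L 0.0882 W 0.057
long c [ 0.5892 -0.3172] yaw -28.9 L 0.1377 W 0.0435
sand c [ 0.5541 -0.4033] yaw -28.3 L 0.11 W 0.0575
short c [ 0.5085 -0.4822] yaw -31.9 L 0.1148 W 0.0433
part [[0.4888, 0.154, 0.012], [0.4619, 0.2427, 0.012], [0.4339, 0.3294, 0.012]]
roof [[0.6209, 0.0938, 0.073], [0.5081, 0.4535, 0.073], [0.6671, 0.11, 0.073], [0.5519, 0.4688, 0.073]] 17.400000000000006 17.799999999999997 17.400000000000006
near edge [[0.5134, 0.0609, 0.012], [0.3992, 0.4163, 0.012]] 17.799999999999997 0.3732633805926626
store [0.534  0.2645 0.303 ] 17.362939144636805 [[-0.0018, -0.0006], [-0.0023, -0.0015], [-0.0018, -0.0004], [0.0023, 0.0026], [0.0035, -0.0001]]
bays [[0.5752, 0.1328], [0.5478, 0.2206], [0.5203, 0.3084], [0.4929, 0.3962]] [0.59033809 0.59050083 0.60482345 0.63234452]
```

Flat, long, sanding and short are confirmed: measured lengths are 88, 138, 110 and 115 mm, all within about 4 mm of the given sizes. Before moving I'll check the tool box height and clearance.

```bash
cat >> h.py <<'E'
def tri(a,ua,b,ub):
    P=lambda d:np.array(d["intrinsics"])@np.c_[cv2.Rodrigues(np.array(d["rvec"]))[0],np.array(d["tvec"]).reshape(3,1)]
    X=cv2.triangulatePoints(P(a),P(b),np.array(ua,float).T,np.array(ub,float).T);return (X[:3]/X[3]).T
STORE=np.array([.534,.2645,.303])
def st(x,y): c,s=np.cos(STORE[2]),np.sin(STORE[2]); return np.array([STORE[0]+c*x-s*y,STORE[1]+s*x+c*y])
def delta(xyz,ydeg):
    "scaled shift from the measured pose, and turn about z for tool y (mod 180) at ydeg"
    from scipy.spatial.transform import Rotation as R
    o=status.get_obs();Y=R.from_quat(o["eef_rot"]).as_matrix()[:,1];a=np.degrees(np.arctan2(Y[1],Y[0]))
    t=(ydeg-a+90)%180-90
    return ((np.array(xyz)-o["tcp_pos"])/.4).round(3),round(t/180,4),a.round(1)
E
python3 - <<'E'
from h import *
s=read_camera("scene");t=read_camera("top")
k=.64
a=np.array([(247,270),(290,285),(355,222),(404,240),(328,238)])*k-.18;b=np.array([(277,405),(358,410),(290,243),(367,246),(322,320)])*k-.18
print(tri(s,a,t,b).round(3)); print("box-side finger pt",st(-.0025,-.19))
def g(c,yaw,off):r=np.radians(yaw);return np.array([c[0]+off*np.cos(r),c[1]+off*np.sin(r)])
for n,c,yaw,off in(("flat",(.6436,-.2436),-27.1,-.03),("long",(.5892,-.3172),-28.9,-.01),("sand",(.5541,-.4033),-28.3,-.025),("short",(.5085,-.4822),-31.9,-.025)):
    p=g(c,yaw,off);print(n,p.round(4),delta([*p,.15],yaw+90))
E
```

```text
[[ 0.297  0.049  0.136]
 [ 0.283 -0.12   0.176]
 [ 0.624  0.026  0.141]
 [ 0.613 -0.143  0.155]
 [ 0.456 -0.051  0.189]]
box-side finger pt [0.58830701 0.08240937]
flat [ 0.6169 -0.2299] (array([ 1.15 , -2.151, -0.202]), np.float64(-0.073), np.float64(76.0))
long [ 0.5804 -0.3124] (array([ 1.059, -2.357, -0.202]), np.float64(-0.083), np.float64(76.0))
sand [ 0.5321 -0.3914] (array([ 0.938, -2.555, -0.202]), np.float64(-0.0796), np.float64(76.0))
short [ 0.4873 -0.469 ] (array([ 0.826, -2.749, -0.202]), np.float64(-0.0996), np.float64(76.0))
```

```bash
python3 -m crank '[0.06,-0.1,0.03,0,0,0, 0.12,-0.22,0.08,0,0,0, 0.19,-0.34,0.12,0,0,0, 0.26,-0.46,0.16,0,0,0, 0.33,-0.58,0.2,0,0,0, 0.4,-0.7,0.22,0,0,0, 0.46,-0.82,0.22,0,0,0, 0.52,-0.92,0.22,0,0,0, 0.55,-1,0.22,0,0,0, 0.55,-1,0.22,0,0,0]' 0.15 80
python3 -m crank '[0.08,-0.1,0,0,0,-0.01, 0.16,-0.22,0,0,0,-0.02, 0.24,-0.34,0,0,0,-0.03, 0.32,-0.46,0,0,0,-0.04, 0.4,-0.58,0,0,0,-0.05, 0.48,-0.7,0,0,0,-0.06, 0.54,-0.82,0,0,0,-0.07, 0.58,-0.92,0,0,0,-0.073, 0.6,-1,0,0,0,-0.073, 0.6,-1,0,0,0,-0.073]'
python3 - <<'E'
from h import *
print(delta([.6169,-.2299,.06],62.9),status.get_obs()["width"])
E
```

```text
t: 1.55
tcp_pos: [0.3783, 0.2276, 0.3195]
eef_rot: [0.125, 0.992, 0.0, 0.0]
wrist_force: [-0.8, 1.3, -0.6]
width: 0.847
grip_force: 0.0
t: 2.8
tcp_pos: [0.6168, -0.1719, 0.3188]
eef_rot: [0.236, 0.972, -0.001, -0.0]
wrist_force: [-0.3, -0.5, 0.8]
width: 0.851
grip_force: 0.0
(array([ 0.   , -0.145, -0.647]), np.float64(0.0014), np.float64(62.6)) 0.8510838047953021
```

```bash
python3 -m crank '[0,-0.08,-0.05,0,0,0, 0,-0.145,-0.15,0,0,0, 0,-0.145,-0.28,0,0,0, 0,-0.145,-0.42,0,0,0, 0,-0.145,-0.54,0,0,0, 0,-0.145,-0.62,0,0,0, 0,-0.145,-0.647,0,0,0, 0,-0.145,-0.647,0,0,0]'
python3 - <<'E'
from h import *
print(delta([.6169,-.2299,.012],62.9))
crop(read_camera("scene"),240,160,130,100,5,"g1.png")
E
```

```text
t: 3.8
tcp_pos: [0.6174, -0.2255, 0.0602]
eef_rot: [0.233, 0.972, 0.0, -0.0]
wrist_force: [-0.4, 0.6, -0.0]
width: 0.855
grip_force: 0.0
(array([-0.001, -0.011, -0.121]), np.float64(-0.0006), np.float64(63.0))
```

View pics/g1.png

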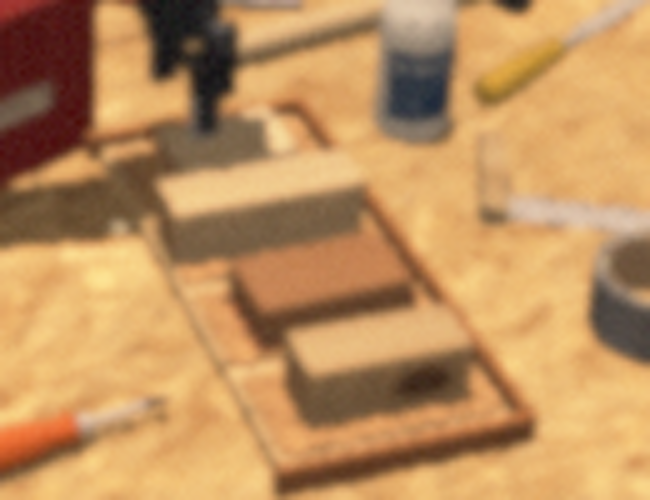

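The knot (pixel 425,378) confirms the short block at the right end. The gripper straddles the flat block, with its finger at (205,125), so I'll descend.

```bash
python3 -m crank '[0,-0.011,-0.03,0,0,0, 0,-0.011,-0.06,0,0,0, 0,-0.011,-0.09,0,0,0, 0,-0.011,-0.12,0,0,0, 0,-0.011,-0.12,0,0,0]'
python3 -m crank '[0,0,0,0,0,0, 0,0,0,0,0,0, 0,0,0,0,0,0, 0,0,0,0,0,0, 0,0,0,0,0,0]' 1 60
```

```text
t: 4.47
tcp_pos: [0.6156, -0.2309, 0.0106]
eef_rot: [0.234, 0.972, 0.0, -0.002]
wrist_force: [-0.3, -1.2, 1.0]
width: 0.849
grip_force: 0.0
t: 5.1
tcp_pos: [0.617, -0.2316, 0.0127]
eef_rot: [0.234, 0.972, 0.0, 0.0]
wrist_force: [-0.3, 0.5, 0.7]
width: 0.685
grip_force: 67.6
```

```bash
python3 -m crank '[0,0,0.03,0,0,0, 0,0,0.1,0,0,0, 0,0,0.2,0,0,0, 0,0,0.32,0,0,0, 0,0,0.45,0,0,0, 0,0,0.58,0,0,0, 0,0,0.7,0,0,0, 0,0,0.76,0,0,0, 0,0,0.76,0,0,0]'
python3 - <<'E'
from h import *
p=st(-.065,-.138);print(p,delta([*p,.32],107.4),delta([*p,.011],107.4)[0],status.get_obs()["width"])
print("per mm insert",np.array([np.cos(.303),np.sin(.303)])/400, "total 64.5mm",np.array([np.cos(.303),np.sin(.303)])*.0645/.4)
E
```

```text
t: 6.22
tcp_pos: [0.6178, -0.2328, 0.3198]
eef_rot: [0.235, 0.972, -0.0, 0.003]
wrist_force: [0.1, 0.1, -0.8]
width: 0.685
grip_force: 67.4
[0.51313815 0.11339149] (array([-0.262,  0.866,  0.   ]), np.float64(0.2475), np.float64(62.9)) [-0.262  0.866 -0.772] 0.6845688279535136
per mm insert [0.00238611 0.00074596] total 64.5mm [0.15390436 0.04811456]
```

```bash
python3 -m crank '[-0.02,0.06,0,0,0,0.02, -0.05,0.16,0,0,0,0.05, -0.08,0.27,0,0,0,0.08, -0.11,0.38,0,0,0,0.11, -0.15,0.5,0,0,0,0.14, -0.18,0.6,0,0,0,0.17, -0.21,0.7,0,0,0,0.2, -0.24,0.79,0,0,0,0.23, -0.26,0.85,0,0,0,0.2475, -0.262,0.866,0,0,0,0.2475, -0.262,0.866,0,0,0,0.2475]'
python3 -m crank '[0,0,-0.06,0,0,0, 0,0,-0.17,0,0,0, 0,0,-0.3,0,0,0, 0,0,-0.43,0,0,0, 0,0,-0.55,0,0,0, 0,0,-0.63,0,0,0, 0,0,-0.67,0,0,0, 0,0,-0.675,0,0,0]'
python3 - <<'E'
from h import *
p=st(-.065,-.138);print(delta([*p,.012],107.4))
d=read_camera("top");crop(d,55,145,133,96,6,"s2.png")
E
```

```text
t: 7.6
tcp_pos: [0.5123, 0.1138, 0.316]
eef_rot: [-0.151, 0.989, -0.001, -0.0]
wrist_force: [0.1, -0.6, -0.7]
width: 0.69
grip_force: 67.3
t: 8.6
tcp_pos: [0.5123, 0.1133, 0.046]
eef_rot: [-0.151, 0.989, -0.001, -0.0]
wrist_force: [0.2, 0.5, -0.9]
width: 0.686
grip_force: 67.4
(array([ 0.002,  0.   , -0.085]), np.float64(0.0004), np.float64(107.3))
```

View pics/s2.png

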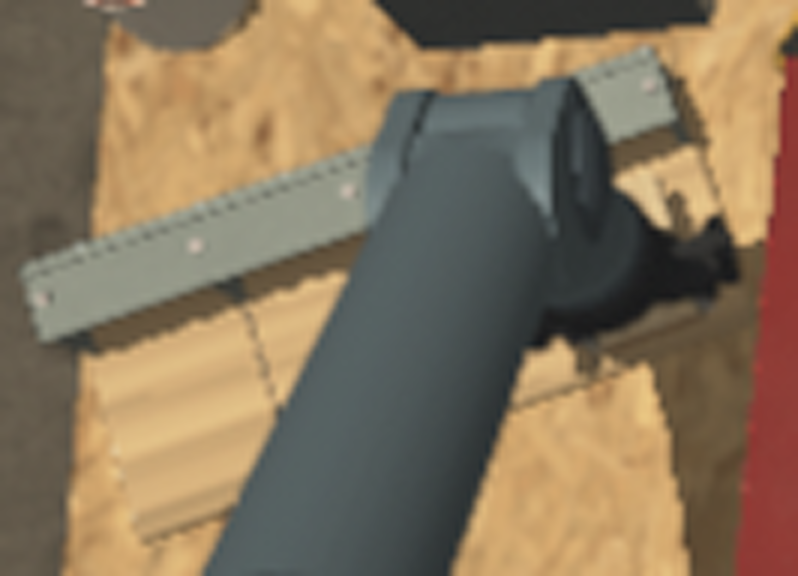

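The gripper is in front of the right bay, with fingers around (670,270). I'll lower and insert.

```bash
python3 -m crank '[0,0,-0.04,0,0,0, 0,0,-0.088,0,0,0, 0,0,-0.088,0,0,0]'
python3 -m crank '[0.02,0.006,0,0,0,0, 0.04,0.0125,0,0,0,0, 0.06,0.019,0,0,0,0, 0.08,0.025,0,0,0,0, 0.1,0.031,0,0,0,0, 0.12,0.0375,0,0,0,0, 0.135,0.042,0,0,0,0, 0.142,0.0445,0,0,0,0, 0.142,0.0445,0,0,0,0]'
python3 -m crank '[0.006,0.002,0,0,0,0, 0.01,0.003,0,0,0,0, 0.01,0.003,0,0,0,0]'
```

```text
t: 9.02
tcp_pos: [0.5104, 0.1145, 0.0096]
eef_rot: [-0.152, 0.988, -0.0, -0.002]
wrist_force: [0.3, 1.0, 0.1]
width: 0.689
grip_force: 67.4
t: 10.15
tcp_pos: [0.5689, 0.1326, 0.0112]
eef_rot: [-0.152, 0.988, -0.0, -0.0]
wrist_force: [0.1, -0.2, -0.7]
width: 0.691
grip_force: 67.4
t: 10.52
tcp_pos: [0.5717, 0.1335, 0.0109]
eef_rot: [-0.152, 0.988, 0.0, -0.001]
wrist_force: [-2.9, -0.4, 1.0]
width: 0.686
grip_force: 67.6
```

```bash
python3 -m crank '[0.003,0.001,0,0,0,0, 0.005,0.0016,0,0,0,0, 0.005,0.0016,0,0,0,0]'
```

```text
t: 10.9
tcp_pos: [0.5717, 0.1335, 0.0104]
eef_rot: [-0.151, 0.988, -0.0, -0.003]
wrist_force: [-6.5, -1.1, 2.6]
width: 0.689
grip_force: 67.8
```

```bash
python3 -m crank '[-0.003,-0.001,-0.004,0,0,0, -0.003,-0.001,-0.007,0,0,0, -0.003,-0.001,-0.007,0,0,0]'
python3 -m crank '[-0.003,-0.001,0,0,0,0, -0.003,-0.001,0,0,0,0, -0.003,-0.001,0,0,0,0, -0.003,-0.001,0,0,0,0]' 0.15
python3 -m crank '[0,0,0.03,0,0,0, 0,0,0.08,0,0,0, 0,0,0.18,0,0,0, 0,0,0.31,0,0,0, 0,0,0.44,0,0,0, 0,0,0.57,0,0,0, 0,0,0.69,0,0,0, 0,0,0.78,0,0,0, 0,0,0.78,0,0,0]'
python3 - <<'E'
from h import *
print(delta([.5804,-.3124,.32],61.1))
E
```

```text
t: 11.28
tcp_pos: [0.5717, 0.1333, 0.0086]
eef_rot: [-0.151, 0.988, 0.0, -0.002]
wrist_force: [-6.0, -1.4, 6.7]
width: 0.695
grip_force: 68.2
t: 11.78
tcp_pos: [0.573, 0.1338, 0.0086]
eef_rot: [-0.152, 0.988, -0.0, 0.0]
wrist_force: [-0.5, -1.1, 0.9]
width: 0.849
grip_force: 0.0
t: 12.9
tcp_pos: [0.5749, 0.1333, 0.3264]
eef_rot: [-0.151, 0.989, 0.001, 0.005]
wrist_force: [0.3, 0.3, 0.9]
width: 0.85
grip_force: 0.0
(array([ 0.014, -1.114, -0.016]), np.float64(-0.2571), np.float64(107.4))
```

```bash
python3 -m crank '[0,-0.06,0,0,0,-0.01, 0,-0.16,0,0,0,-0.04, 0,-0.27,0,0,0,-0.07, 0,-0.39,0,0,0,-0.1, 0.01,-0.51,0,0,0,-0.13, 0.01,-0.63,0,0,0,-0.16, 0.01,-0.75,0,0,0,-0.19, 0.01,-0.86,0,0,0,-0.22, 0.01,-0.95,0,0,0,-0.25, 0.012,-1,0,0,0,-0.257, 0.012,-1,0,0,0,-0.257]' 0.22
python3 - <<'E'
from h import *
print(delta([.5804,-.3124,.07],61.1),delta([.5804,-.3124,.02],61.1)[0])
d=read_camera("top");crop(d,55,145,133,96,6,"s3.png")
E
```

```text
t: 14.28
tcp_pos: [0.5733, -0.2723, 0.3198]
eef_rot: [0.254, 0.967, -0.001, -0.001]
wrist_force: [0.4, 0.2, 0.1]
width: 0.779
grip_force: 0.0
(array([ 0.018, -0.1  , -0.624]), np.float64(0.0032), np.float64(60.5)) [ 0.018 -0.1   -0.749]
```

View pics/s3.png

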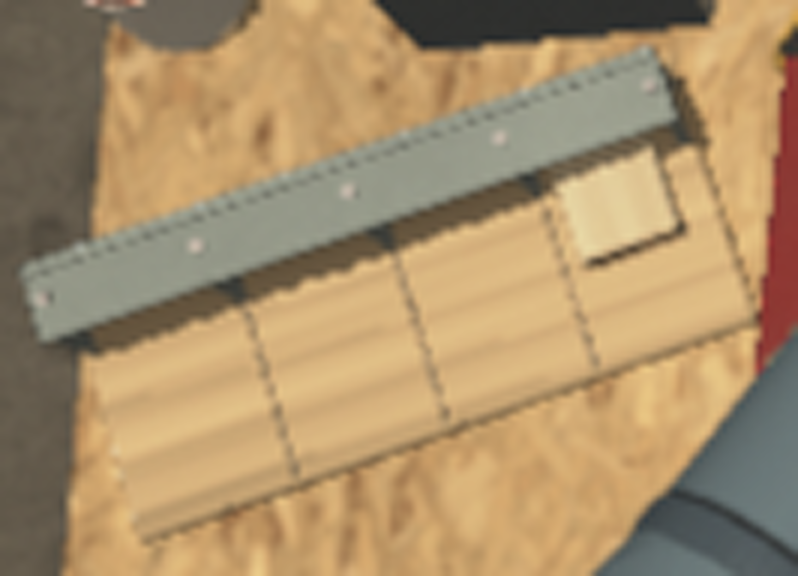

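The flat block sits in the right bay, with its near edge at about (592,262)–(685,228) and square to the bay. Next is the long block.

```bash
python3 - <<'E'
from h import *
d=read_camera("top");q=px2w(d,(np.array([(592,262),(685,228)])+.5)/6-.5+np.array([55,145]),.034)
c,s=np.cos(.303),np.sin(.303)
for p in q:v=p[:2]-STORE[:2];print(v@[c,s],v@[-s,c])
E
python3 -m crank '[0.018,-0.06,-0.04,0,0,0.003, 0.018,-0.1,-0.12,0,0,0.003, 0.018,-0.1,-0.25,0,0,0.003, 0.018,-0.1,-0.38,0,0,0.003, 0.018,-0.1,-0.5,0,0,0.003, 0.018,-0.1,-0.59,0,0,0.003, 0.018,-0.1,-0.67,0,0,0.003, 0.018,-0.1,-0.72,0,0,0.003, 0.018,-0.1,-0.749,0,0,0.003, 0.018,-0.1,-0.749,0,0,0.003]'
python3 -m crank '[0,0,0,0,0,0, 0,0,0,0,0,0, 0,0,0,0,0,0, 0,0,0,0,0,0, 0,0,0,0,0,0]' 1 60
```

```text
-0.018766239908613702 -0.11144894304375293
-0.017913522034352876 -0.1690266960485692
t: 15.62
tcp_pos: [0.5845, -0.306, 0.0207]
eef_rot: [0.244, 0.97, 0.0, -0.0]
wrist_force: [-0.5, -0.2, 0.6]
width: 0.777
grip_force: 0.0
t: 16.25
tcp_pos: [0.5856, -0.3079, 0.0229]
eef_rot: [0.245, 0.97, -0.001, 0.002]
wrist_force: [-0.6, 0.1, 6.0]
width: 0.521
grip_force: 63.0
```

```bash
python3 -m crank '[0,0,0.03,0,0,0, 0,0,0.1,0,0,0, 0,0,0.2,0,0,0, 0,0,0.32,0,0,0, 0,0,0.45,0,0,0, 0,0,0.58,0,0,0, 0,0,0.7,0,0,0, 0,0,0.75,0,0,0, 0,0,0.75,0,0,0]'
python3 - <<'E'
from h import *
p=st(-.065,-.046);print(delta([*p,.32],107.4),status.get_obs()["width"])
E
```

```text
t: 17.38
tcp_pos: [0.5848, -0.3064, 0.3216]
eef_rot: [0.244, 0.97, 0.0, 0.001]
wrist_force: [1.2, -0.2, -1.4]
width: 0.526
grip_force: 62.2
(array([-0.248,  1.269, -0.004]), np.float64(0.2537), np.float64(61.7)) 0.5262705427643669
```

```bash
python3 -m crank '[-0.02,0.08,0,0,0,0.02, -0.04,0.18,0,0,0,0.04, -0.06,0.29,0,0,0,0.06, -0.08,0.4,0,0,0,0.08, -0.1,0.51,0,0,0,0.1, -0.12,0.62,0,0,0,0.12, -0.15,0.73,0,0,0,0.15, -0.17,0.83,0,0,0,0.18, -0.19,0.92,0,0,0,0.21, -0.2,0.98,0,0,0,0.24, -0.2,1,0,0,0,0.2537, -0.2,1,0,0,0,0.2537]'
python3 -m crank '[-0.02,0.1,0,0,0,0, -0.04,0.2,-0.02,0,0,0, -0.048,0.26,-0.08,0,0,0, -0.048,0.269,-0.19,0,0,0, -0.048,0.269,-0.32,0,0,0, -0.048,0.269,-0.45,0,0,0, -0.048,0.269,-0.57,0,0,0, -0.048,0.269,-0.65,0,0,0, -0.048,0.269,-0.67,0,0,0, -0.048,0.269,-0.67,0,0,0]'
python3 - <<'E'
from h import *
p=st(-.065,-.046);print(delta([*p,.0215],107.4))
E
```

```text
t: 18.88
tcp_pos: [0.5037, 0.0934, 0.3192]
eef_rot: [-0.151, 0.989, -0.001, -0.002]
wrist_force: [0.4, 0.1, -1.5]
width: 0.52
grip_force: 62.3
t: 20.12
tcp_pos: [0.486, 0.2001, 0.053]
eef_rot: [-0.15, 0.989, -0.0, 0.0]
wrist_force: [-0.0, 0.1, 0.1]
width: 0.52
grip_force: 62.2
(array([-0.001,  0.003, -0.079]), np.float64(0.0007), np.float64(107.3))
```

```bash
python3 -m crank '[0,0.003,-0.04,0,0,0, 0,0.003,-0.079,0,0,0, 0,0.003,-0.079,0,0,0]'
python3 -m crank '[0.02,0.006,0,0,0,0, 0.04,0.0125,0,0,0,0, 0.06,0.019,0,0,0,0, 0.08,0.025,0,0,0,0, 0.1,0.031,0,0,0,0, 0.117,0.0366,0,0,0,0, 0.127,0.0397,0,0,0,0, 0.127,0.0397,0,0,0,0]'
python3 -m crank '[0.006,0.002,0,0,0,0, 0.01,0.003,0,0,0,0, 0.01,0.003,0,0,0,0]'
python3 -m crank '[0.006,0.002,0,0,0,0, 0.01,0.003,0,0,0,0, 0.01,0.003,0,0,0,0]'
```

```text
t: 20.5
tcp_pos: [0.4841, 0.2021, 0.02]
eef_rot: [-0.151, 0.988, -0.0, -0.001]
wrist_force: [-0.3, 0.5, -1.4]
width: 0.521
grip_force: 62.2
t: 21.5
tcp_pos: [0.5362, 0.2183, 0.0211]
eef_rot: [-0.151, 0.989, -0.0, -0.0]
wrist_force: [0.1, -0.3, -0.4]
width: 0.52
grip_force: 62.1
t: 21.88
tcp_pos: [0.5368, 0.2184, 0.0205]
eef_rot: [-0.151, 0.988, -0.0, -0.004]
wrist_force: [-6.0, -1.9, 2.6]
width: 0.52
grip_force: 62.2
t: 22.25
tcp_pos: [0.5369, 0.2182, 0.0196]
eef_rot: [-0.152, 0.988, -0.001, -0.008]
wrist_force: [-12.1, -3.1, 6.8]
width: 0.517
grip_force: 59.8
```

```bash
python3 -m crank '[-0.012,-0.004,0,0,0,0, -0.012,-0.004,-0.004,0,0,0, -0.012,-0.004,-0.007,0,0,0, -0.012,-0.004,-0.007,0,0,0]'
python3 -m crank '[0,0,0,0,0,0, 0,0,0,0,0,0, 0,0,0,0,0,0, 0,0,0,0,0,0]' 0.2
python3 -m crank '[0,0,0.03,0,0,0, 0,0,0.08,0,0,0, 0,0,0.18,0,0,0, 0,0,0.31,0,0,0, 0,0,0.44,0,0,0, 0,0,0.57,0,0,0, 0,0,0.69,0,0,0, 0,0,0.75,0,0,0, 0,0,0.75,0,0,0]'
python3 - <<'E'
from h import *
p=[.5321,-.3914];m=[.54,-.1];print(delta([*m,.32],107.4),delta([*p,.32],61.7))
E
```

```text
t: 22.75
tcp_pos: [0.5371, 0.2184, 0.0189]
eef_rot: [-0.151, 0.988, -0.0, -0.003]
wrist_force: [-8.5, -2.1, 9.0]
width: 0.521
grip_force: 62.1
t: 23.25
tcp_pos: [0.5398, 0.2193, 0.0186]
eef_rot: [-0.151, 0.989, 0.0, 0.0]
wrist_force: [0.6, 0.3, 0.1]
width: 0.799
grip_force: 0.0
t: 24.38
tcp_pos: [0.541, 0.2192, 0.3226]
eef_rot: [-0.151, 0.989, 0.002, 0.003]
wrist_force: [0.8, -0.3, -0.4]
width: 0.803
grip_force: 0.0
(array([-0.002, -0.798, -0.007]), np.float64(0.0003), np.float64(107.3)) (array([-0.022, -1.526, -0.007]), np.float64(-0.2536), np.float64(107.3))
```

```bash
python3 -m crank '[0,-0.08,0,0,0,-0.02, 0,-0.18,0,0,0,-0.04, 0,-0.29,0,0,0,-0.07, 0,-0.4,0,0,0,-0.1, 0,-0.51,0,0,0,-0.13, 0,-0.62,0,0,0,-0.16, 0,-0.73,0,0,0,-0.19, 0,-0.83,0,0,0,-0.22, -0.01,-0.92,0,0,0,-0.25, -0.01,-0.98,0,0,0,-0.2536, -0.01,-1,0,0,0,-0.2536]' 0.07
python3 -m crank '[-0.003,-0.1,0,0,0,0, -0.006,-0.2,0,0,0,0, -0.01,-0.31,0,0,0,0, -0.012,-0.42,0,0,0,0, -0.012,-0.5,0,0,0,0, -0.012,-0.526,-0.02,0,0,0, -0.012,-0.526,-0.1,0,0,0, -0.012,-0.526,-0.2,0,0,0, -0.012,-0.526,-0.31,0,0,0, -0.012,-0.526,-0.4,0,0,0, -0.012,-0.526,-0.4,0,0,0]'
python3 - <<'E'
from h import *
print(delta([.5321,-.3914,.016],61.7))
d=read_camera("top");crop(d,55,145,133,96,6,"s4.png")
E
```

```text
t: 25.75
tcp_pos: [0.5328, -0.186, 0.3183]
eef_rot: [0.249, 0.969, -0.0, -0.0]
wrist_force: [0.2, -0.2, -0.2]
width: 0.926
grip_force: 0.0
t: 27.12
tcp_pos: [0.5287, -0.3871, 0.1542]
eef_rot: [0.243, 0.97, 0.002, -0.004]
wrist_force: [0.0, 0.5, -0.5]
width: 0.926
grip_force: 0.0
(array([ 0.008, -0.011, -0.345]), np.float64(-0.0007), np.float64(61.8))
```

View pics/s4.png

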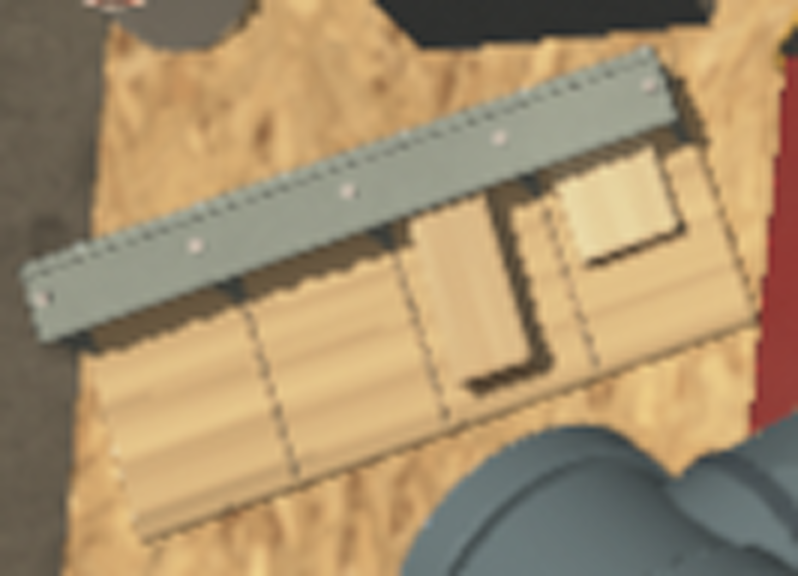

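The long block is in the second bay from the right. Its top near edge runs (463,382)–(535,358), which I'll measure before picking the sanding block.

```bash
python3 - <<'E'
from h import *
d=read_camera("top");q=px2w(d,(np.array([(463,382),(535,358)])+.5)/6-.5+np.array([55,145]),.057)
c,s=np.cos(.303),np.sin(.303)
for p in q:v=p[:2]-STORE[:2];print(v@[c,s],v@[-s,c])
E
python3 -m crank '[0.008,-0.011,-0.08,0,0,0, 0.008,-0.011,-0.17,0,0,0, 0.008,-0.011,-0.25,0,0,0, 0.008,-0.011,-0.3,0,0,0, 0.008,-0.011,-0.33,0,0,0, 0.008,-0.011,-0.345,0,0,0, 0.008,-0.011,-0.345,0,0,0]'
python3 -m crank '[0,0,0,0,0,0, 0,0,0,0,0,0, 0,0,0,0,0,0, 0,0,0,0,0,0, 0,0,0,0,0,0]' 1 60
```

```text
-0.06763006191598452 -0.024927689936879993
-0.06837937285127675 -0.06770975582736087
t: 28.1
tcp_pos: [0.5341, -0.3961, 0.021]
eef_rot: [0.244, 0.97, -0.0, 0.0]
wrist_force: [0.7, 0.1, 0.2]
width: 0.932
grip_force: 0.0
t: 28.72
tcp_pos: [0.5346, -0.3966, 0.0219]
eef_rot: [0.244, 0.97, -0.0, 0.001]
wrist_force: [1.0, 0.5, 5.0]
width: 0.709
grip_force: 67.8
```

```bash
python3 -m crank '[0,0,0.03,0,0,0, 0,0,0.1,0,0,0, 0,0,0.2,0,0,0, 0,0,0.32,0,0,0, 0,0,0.45,0,0,0, 0,0,0.58,0,0,0, 0,0,0.7,0,0,0, 0,0,0.75,0,0,0, 0,0,0.75,0,0,0]'
python3 - <<'E'
from h import *
p=st(-.065,.046);print(delta([*p,.32],107.4),status.get_obs()["width"])
E
```

```text
t: 29.85
tcp_pos: [0.5337, -0.396, 0.3211]
eef_rot: [0.244, 0.97, -0.0, 0.001]
wrist_force: [0.3, -0.7, -1.0]
width: 0.716
grip_force: 67.3
(array([-0.189,  1.712, -0.003]), np.float64(0.2537), np.float64(61.7)) 0.7160542055668514
```

```bash
python3 -m crank '[0,0.08,0,0,0,0.02, -0.01,0.18,0,0,0,0.04, -0.02,0.29,0,0,0,0.06, -0.03,0.4,0,0,0,0.08, -0.04,0.51,0,0,0,0.1, -0.05,0.62,0,0,0,0.12, -0.06,0.73,0,0,0,0.15, -0.07,0.83,0,0,0,0.18, -0.08,0.92,0,0,0,0.21, -0.09,0.98,0,0,0,0.24, -0.09,1,0,0,0,0.2537]'
python3 -m crank '[-0.01,0.08,0,0,0,0, -0.02,0.18,0,0,0,0, -0.03,0.29,0,0,0,0, -0.045,0.4,0,0,0,0, -0.06,0.51,0,0,0,0, -0.075,0.6,0,0,0,0, -0.09,0.67,0,0,0,0, -0.099,0.712,0,0,0,0, -0.099,0.712,0,0,0,0]'
python3 -m crank '[0,0,-0.06,0,0,0, 0,0,-0.17,0,0,0, 0,0,-0.3,0,0,0, 0,0,-0.43,0,0,0, 0,0,-0.55,0,0,0, 0,0,-0.63,0,0,0, 0,0,-0.67,0,0,0, 0,0,-0.67,0,0,0]'
python3 - <<'E'
from h import *
p=st(-.065,.046);print(delta([*p,.021],107.4))
E
```

```text
t: 31.22
tcp_pos: [0.4957, 0.0066, 0.3176]
eef_rot: [-0.154, 0.988, -0.0, -0.003]
wrist_force: [-0.4, -0.5, -0.2]
width: 0.714
grip_force: 67.1
t: 32.35
tcp_pos: [0.4576, 0.2894, 0.3193]
eef_rot: [-0.152, 0.988, -0.001, -0.001]
wrist_force: [-0.6, -0.2, -1.2]
width: 0.712
grip_force: 67.2
t: 33.35
tcp_pos: [0.4582, 0.2875, 0.0519]
eef_rot: [-0.151, 0.989, -0.001, -0.001]
wrist_force: [0.2, 0.3, -0.6]
width: 0.715
grip_force: 67.2
(array([ 0.   ,  0.004, -0.077]), np.float64(0.0005), np.float64(107.3))
```

Expected contact is after about 60 mm, so I'll advance 55 mm and then in 4 mm steps.

```bash
python3 -m crank '[0,0.003,-0.04,0,0,0, 0,0.003,-0.077,0,0,0, 0,0.003,-0.077,0,0,0]'
python3 -m crank '[0.02,0.006,0,0,0,0, 0.04,0.0125,0,0,0,0, 0.06,0.019,0,0,0,0, 0.08,0.025,0,0,0,0, 0.1,0.031,0,0,0,0, 0.12,0.0375,0,0,0,0, 0.13,0.0406,0,0,0,0, 0.13,0.0406,0,0,0,0]'
python3 -m crank '[0.006,0.002,0,0,0,0, 0.01,0.003,0,0,0,0, 0.01,0.003,0,0,0,0]'
python3 -m crank '[0.006,0.002,0,0,0,0, 0.01,0.003,0,0,0,0, 0.01,0.003,0,0,0,0]'
```

```text
t: 33.72
tcp_pos: [0.4569, 0.2898, 0.0204]
eef_rot: [-0.152, 0.988, -0.001, -0.001]
wrist_force: [0.2, -0.1, -0.7]
width: 0.713
grip_force: 67.2
t: 34.72
tcp_pos: [0.5104, 0.3066, 0.0217]
eef_rot: [-0.151, 0.988, -0.0, 0.0]
wrist_force: [-0.8, -0.2, -1.4]
width: 0.713
grip_force: 67.2
t: 35.1
tcp_pos: [0.5141, 0.3078, 0.0217]
eef_rot: [-0.151, 0.988, 0.0, 0.0]
wrist_force: [0.1, 0.5, -0.7]
width: 0.713
grip_force: 67.2
t: 35.48
tcp_pos: [0.5145, 0.3079, 0.0208]
eef_rot: [-0.151, 0.988, -0.001, -0.004]
wrist_force: [-6.8, -1.6, 3.2]
width: 0.712
grip_force: 67.7
```

```bash
python3 -m crank '[-0.005,-0.0016,-0.004,0,0,0, -0.005,-0.0016,-0.008,0,0,0, -0.005,-0.0016,-0.008,0,0,0]'
python3 -m crank '[-0.003,-0.001,0,0,0,0, -0.003,-0.001,0,0,0,0, -0.003,-0.001,0,0,0,0, -0.003,-0.001,0,0,0,0]' 0.1
python3 -m crank '[0,0,0.03,0,0,0, 0,0,0.08,0,0,0, 0,0,0.18,0,0,0, 0,0,0.31,0,0,0, 0,0,0.44,0,0,0, 0,0,0.57,0,0,0, 0,0,0.69,0,0,0, 0,0,0.75,0,0,0, 0,0,0.75,0,0,0]'
python3 - <<'E'
from h import *
print(delta([.4873,-.469,.32],58.1))
E
```

```text
t: 35.85
tcp_pos: [0.5146, 0.3079, 0.018]
eef_rot: [-0.151, 0.988, -0.0, -0.002]
wrist_force: [-5.1, -2.1, 1.6]
width: 0.715
grip_force: 67.6
t: 36.35
tcp_pos: [0.5155, 0.3081, 0.0187]
eef_rot: [-0.151, 0.988, 0.0, 0.001]
wrist_force: [-0.6, 0.4, -0.4]
width: 0.901
grip_force: 0.0
t: 37.48
tcp_pos: [0.5165, 0.3083, 0.3229]
eef_rot: [-0.151, 0.989, 0.002, 0.003]
wrist_force: [0.2, -0.1, -0.2]
width: 0.895
grip_force: 0.0
(array([-0.073, -1.943, -0.007]), np.float64(-0.2737), np.float64(107.4))
```

```bash
python3 -m crank '[0,-0.08,0,0,0,-0.02, 0,-0.18,0,0,0,-0.04, 0,-0.29,0,0,0,-0.07, 0,-0.4,0,0,0,-0.1, 0,-0.51,0,0,0,-0.13, 0,-0.62,0,0,0,-0.16, 0,-0.73,0,0,0,-0.19, 0,-0.83,0,0,0,-0.22, 0,-0.92,0,0,0,-0.25, 0,-0.98,0,0,0,-0.2737, 0,-1,0,0,0,-0.2737]' 0.22
python3 -m crank '[0,-0.1,0,0,0,0, -0.01,-0.21,0,0,0,0, -0.02,-0.33,0,0,0,0, -0.03,-0.45,0,0,0,0, -0.04,-0.57,0,0,0,0, -0.05,-0.69,0,0,0,0, -0.06,-0.81,0,0,0,0, -0.07,-0.9,0,0,0,0, -0.073,-0.943,0,0,0,0, -0.073,-0.943,0,0,0,0]'
python3 -m crank '[0,0,-0.06,0,0,0, 0,0,-0.17,0,0,0, 0,0,-0.3,0,0,0, 0,0,-0.43,0,0,0, 0,0,-0.55,0,0,0, 0,0,-0.57,0,0,0, 0,0,-0.57,0,0,0, 0,0,-0.57,0,0,0]'
python3 - <<'E'
from h import *
print(delta([.4873,-.469,.02],58.1))
E
```

```text
t: 38.85
tcp_pos: [0.5145, -0.0942, 0.3185]
eef_rot: [0.276, 0.961, 0.0, -0.0]
wrist_force: [-0.6, 0.3, -0.6]
width: 0.777
grip_force: 0.0
t: 40.1
tcp_pos: [0.4857, -0.4696, 0.3175]
eef_rot: [0.275, 0.962, 0.0, -0.001]
wrist_force: [-0.6, 0.5, -0.5]
width: 0.782
grip_force: 0.0
t: 41.1
tcp_pos: [0.4874, -0.4706, 0.0934]
eef_rot: [0.274, 0.962, -0.001, 0.002]
wrist_force: [0.8, -0.4, 1.5]
width: 0.774
grip_force: 0.0
(array([-0.   ,  0.004, -0.184]), np.float64(-0.0004), np.float64(58.2))
```

```bash
python3 -m crank '[0,0.004,-0.05,0,0,0, 0,0.004,-0.1,0,0,0, 0,0.004,-0.14,0,0,0, 0,0.004,-0.17,0,0,0, 0,0.004,-0.184,0,0,0, 0,0.004,-0.184,0,0,0]'
python3 -m crank '[0,0,0,0,0,0, 0,0,0,0,0,0, 0,0,0,0,0,0, 0,0,0,0,0,0, 0,0,0,0,0,0]' 1 60
python3 -m crank '[0,0,0.03,0,0,0, 0,0,0.1,0,0,0, 0,0,0.2,0,0,0, 0,0,0.32,0,0,0, 0,0,0.45,0,0,0, 0,0,0.58,0,0,0, 0,0,0.7,0,0,0, 0,0,0.75,0,0,0, 0,0,0.75,0,0,0]'
python3 - <<'E'
from h import *
p=st(-.065,.138);print(delta([*p,.32],107.4),status.get_obs()["width"])
E
```

```text
t: 41.85
tcp_pos: [0.4854, -0.4677, 0.0164]
eef_rot: [0.275, 0.962, 0.0, -0.0]
wrist_force: [-0.2, 0.2, -0.2]
width: 0.784
grip_force: 0.0
t: 42.48
tcp_pos: [0.4862, -0.4684, 0.0179]
eef_rot: [0.274, 0.962, -0.0, 0.001]
wrist_force: [-0.4, -1.3, 6.1]
width: 0.519
grip_force: 62.2
t: 43.6
tcp_pos: [0.4858, -0.4679, 0.3176]
eef_rot: [0.274, 0.962, -0.0, 0.001]
wrist_force: [-0.5, 0.3, -1.7]
width: 0.522
grip_force: 61.9
(array([-0.137,  2.112,  0.006]), np.float64(0.2737), np.float64(58.1)) 0.5218452841242249
```

```bash
python3 -m crank '[0,0.08,0,0,0,0.02, 0,0.18,0,0,0,0.04, 0,0.29,0,0,0,0.06, 0,0.4,0,0,0,0.08, 0,0.51,0,0,0,0.1, 0,0.62,0,0,0,0.12, 0,0.73,0,0,0,0.15, 0,0.83,0,0,0,0.18, 0,0.92,0,0,0,0.21, 0,0.98,0,0,0,0.24, 0,1,0,0,0,0.2737, 0,1,0,0,0,0.2737]'
python3 -m crank '[0,0.1,0,0,0,0, -0.01,0.21,0,0,0,0, -0.02,0.33,0,0,0,0, -0.04,0.45,0,0,0,0, -0.06,0.57,0,0,0,0, -0.08,0.69,0,0,0,0, -0.1,0.81,0,0,0,0, -0.12,0.91,0,0,0,0, -0.137,1,0,0,0,0, -0.137,1,0,0,0,0]'
python3 -m crank '[0,0.08,0,0,0,0, 0,0.112,-0.05,0,0,0, 0,0.112,-0.17,0,0,0, 0,0.112,-0.3,0,0,0, 0,0.112,-0.43,0,0,0, 0,0.112,-0.55,0,0,0, 0,0.112,-0.63,0,0,0, 0,0.112,-0.67,0,0,0, 0,0.112,-0.67,0,0,0]'
python3 - <<'E'
from h import *
p=st(-.065,.138);print(delta([*p,.017],107.4))
E
```

```text
t: 45.1
tcp_pos: [0.484, -0.0661, 0.3141]
eef_rot: [-0.152, 0.988, 0.0, -0.003]
wrist_force: [1.0, -0.7, -0.8]
width: 0.521
grip_force: 61.9
t: 46.35
tcp_pos: [0.4286, 0.3353, 0.3146]
eef_rot: [-0.154, 0.988, -0.001, -0.002]
wrist_force: [-0.5, -0.3, -1.3]
width: 0.52
grip_force: 61.8
t: 47.48
tcp_pos: [0.4302, 0.3751, 0.0472]
eef_rot: [-0.151, 0.989, -0.001, -0.001]
wrist_force: [-0.3, -0.0, -1.2]
width: 0.518
grip_force: 61.8
(array([ 0.002,  0.004, -0.075]), np.float64(0.0004), np.float64(107.3))
```

```bash
python3 -m crank '[0.002,0.004,-0.04,0,0,0, 0.002,0.004,-0.075,0,0,0, 0.002,0.004,-0.075,0,0,0]'
python3 -m crank '[0.02,0.006,0,0,0,0, 0.04,0.0125,0,0,0,0, 0.06,0.019,0,0,0,0, 0.08,0.025,0,0,0,0, 0.1,0.031,0,0,0,0, 0.115,0.036,0,0,0,0, 0.12,0.0375,0,0,0,0, 0.12,0.0375,0,0,0,0]'
python3 -m crank '[0.006,0.002,0,0,0,0, 0.01,0.003,0,0,0,0, 0.01,0.003,0,0,0,0]'
python3 -m crank '[0.006,0.002,0,0,0,0, 0.01,0.003,0,0,0,0, 0.01,0.003,0,0,0,0]'
```

```text
t: 47.85
tcp_pos: [0.4307, 0.378, 0.0177]
eef_rot: [-0.151, 0.988, -0.001, -0.001]
wrist_force: [0.3, 0.5, -0.3]
width: 0.518
grip_force: 61.8
t: 48.85
tcp_pos: [0.4796, 0.3937, 0.0187]
eef_rot: [-0.151, 0.988, -0.0, -0.0]
wrist_force: [0.1, -0.5, -1.3]
width: 0.519
grip_force: 61.8
t: 49.22
tcp_pos: [0.4797, 0.3937, 0.018]
eef_rot: [-0.152, 0.988, -0.001, -0.004]
wrist_force: [-6.8, -3.6, 3.1]
width: 0.521
grip_force: 62.2
t: 49.6
tcp_pos: [0.4794, 0.3939, 0.0169]
eef_rot: [-0.153, 0.988, -0.003, -0.008]
wrist_force: [-12.1, -5.3, 5.5]
width: 0.524
grip_force: 62.4
```

```bash
python3 -m crank '[-0.014,-0.005,0,0,0,0, -0.014,-0.005,-0.004,0,0,0, -0.014,-0.005,-0.009,0,0,0, -0.014,-0.005,-0.009,0,0,0]'
python3 -m crank '[0,0,0,0,0,0, 0,0,0,0,0,0, 0,0,0,0,0,0, 0,0,0,0,0,0]' 0.2
python3 -m crank '[0,0,0.03,0,0,0, 0,0,0.08,0,0,0, 0,0,0.18,0,0,0, 0,0,0.31,0,0,0, 0,0,0.44,0,0,0, 0,0,0.57,0,0,0, 0,0,0.69,0,0,0, 0,0,0.75,0,0,0, 0,0,0.75,0,0,0]'
python3 -m crank '[0,-0.1,0,0,0,0, 0,-0.21,0,0,0,0, 0,-0.33,0,0,0,0, 0,-0.45,0,0,0,0, 0,-0.57,0,0,0,0, 0,-0.69,0,0,0,0, 0,-0.81,0,0,0,0, 0,-0.93,0,0,0,0, 0,-1,0,0,0,0, 0,-1,0,0,0,0]'
python3 -m crank '[0,-0.1,0,0,0,0, 0,-0.21,0,0,0,0, 0,-0.33,0,0,0,0, 0,-0.45,0,0,0,0, 0,-0.55,0,0,0,0, 0,-0.6,0,0,0,0, 0,-0.6,0,0,0,0]'
python3 - <<'E'
from h import *
d=read_camera("top");crop(d,55,145,133,96,6,"s5.png")
E
```

```text
t: 50.1
tcp_pos: [0.4797, 0.394, 0.0149]
eef_rot: [-0.152, 0.988, -0.0, -0.002]
wrist_force: [-5.2, -1.8, 2.1]
width: 0.522
grip_force: 62.1
t: 50.6
tcp_pos: [0.4827, 0.3941, 0.0155]
eef_rot: [-0.151, 0.989, 0.0, 0.0]
wrist_force: [-0.4, 0.2, 0.7]
width: 0.799
grip_force: 0.0
t: 51.72
tcp_pos: [0.4836, 0.3949, 0.32]
eef_rot: [-0.151, 0.989, 0.002, 0.003]
wrist_force: [-0.3, -0.8, 0.6]
width: 0.8
grip_force: 0.0
t: 52.98
tcp_pos: [0.4809, -0.009, 0.3142]
eef_rot: [-0.148, 0.989, 0.0, -0.001]
wrist_force: [-0.3, 0.5, 0.2]
width: 0.8
grip_force: 0.0
t: 53.85
tcp_pos: [0.4817, -0.246, 0.3144]
eef_rot: [-0.15, 0.989, 0.0, -0.001]
wrist_force: [-0.2, 1.6, -0.7]
width: 0.802
grip_force: 0.0
```

View pics/s5.png

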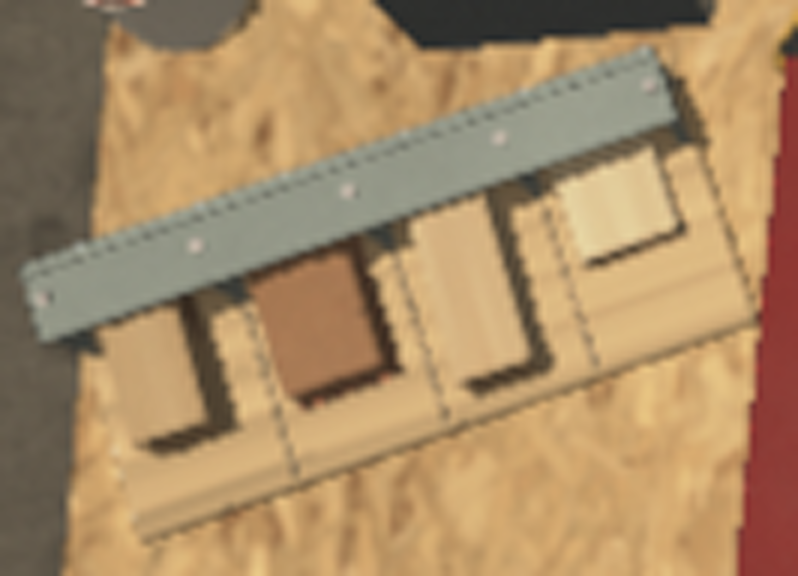

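All four lie in their bays. The top near edges are short (138,443)–(208,418), sanding (297,400)–(387,368), long (463,382)–(535,358) and flat (592,262)–(685,228). I'll check these as numbers.

```bash
python3 - <<'E'
from h import *
d=read_camera("top");c,s=np.cos(.303),np.sin(.303)
for n,p,z,x0 in(("short",[(138,443),(208,418)],.057,-.036),("sand",[(297,400),(387,368)],.046,-.038),("long",[(463,382),(535,358)],.057,-.066),("flat",[(592,262),(685,228)],.034,-.016)):
    q=px2w(d,(np.array(p)+.5)/6-.5+np.array([55,145]),z)[:,:2]-STORE[:2];r=q@np.array([[c,-s],[s,c]]);print(n,r.round(4).tolist(),"ideal x",x0,"mid y",r[:,1].mean().round(4))
E
```

```text
short [[-0.038, 0.159], [-0.0377, 0.1178]] ideal x -0.036 mid y 0.1384
sand [[-0.042, 0.0704], [-0.0418, 0.0164]] ideal x -0.038 mid y 0.0434
long [[-0.0676, -0.0249], [-0.0684, -0.0677]] ideal x -0.066 mid y -0.0463
flat [[-0.0188, -0.1114], [-0.0179, -0.169]] ideal x -0.016 mid y -0.1402
```

All are within 4 mm in depth and 3 mm across, so I'll hand in.

```bash
python3 -c "
from bench import workorder;print(workorder.hand_in())"
```

```text
the job is handed in; nothing more can be done
None
```

The job is handed in: all four things are in their mirrored store-rack bays, measured within about 4 mm of the back board and 3 mm of the bay centre lines; the hand-in gave no verdict.

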